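# Switch off the block heater and lift the hot clear vial out with the tongs

## Robot

A 6-joint arm with a two-finger parallel gripper is mounted at the origin on a cart in front of the work surface, level with it; the furniture and walls round the work are solid. World frame = base frame: x ahead of the robot, y to its left, z up, the work surface at z = 0. Lengths are in m, angles in rad, forces in N, time in s.
With the tool pointing down it reaches from about 0.325 to 0.875 m from the base axis. Payload 4.4 kg.
Tool frame: the origin (TCP) lies between the finger pads; the fingertips stand 25 mm ahead of it and the grasp point (between the pads) lies 6 mm ahead of it; y points along the fingers, z is the direction in which the jaws open and shut, and the axes are right-handed (so a half turn about y gives the same grasp; the last joint's range is limited). The gripper opens to 85 mm and grips with 20 to 120 N. Pads are 22 mm wide; open, the fingers measure 114 mm over their backs; the gripper's body (76 mm by 85 mm) begins 54 mm behind the grasp point. The pads swing forward as they close: fully open they stand 13 mm farther back than shut.
Start: joints at [1.169, 0.207, 1.542, -0, 1.393, -0.15], TCP at [0.143, 0.557, 0.256] pointing down, gripper open.
Joint ranges: [-2.73, 2.73], [-0.86, 2.22], [0.23, 2.46], [-1.11, 4.25], [0.08, 2.63], [-2.82, 2.82]. Speed limits (rad/s): [2.79, 2.79, 3.14, 3.14, 3.14, 3.14].

## Interface

Orientations are given as a unit quaternion [x, y, z, w].
In Python, from plant import ctrl gives the robot as it stands.
- The arm moves only by the shell command python3 -m crank 'ROWS'. ROWS is JSON, a list of rows, each a list of 7 numbers: the closure, from -1 (fully open) to 1 (shut), so that 0 is half open, then the shift along the tool's x, y, z in cm, then the turn, a rotation vector about the tool's x, y, z in rad. A call has 1 to 8 rows; each row is the pose to reach, as a shift and turn from the pose measured when the call began, along the tool's axes at that moment; what a row does not reach only later rows make up. A row lasts 1/12 s, in which the tool goes at most 41.7 mm and 7.16 degrees, less where a joint would pass 70% of its speed; a pose out of reach is approached as far as the arm can. A call with a gripper value outside its range is refused whole. The fingers move at their own pace and stop on an object; the grip force is fixed at half the most. Time passes only in rows, so rows that repeat a pose let the fingers close. It gives the time, the measured TCP pose, the force and the opening at its end, in the units of the state.
- ctrl.get_obs(): the state, without advancing time (a new reading comes with each control period).
- ctrl.snapshot(name): name is "scene" or "side" or "wrist"; returns the picture (480x640x3 uint8, blue, green, red); there is no depth.
- ctrl.calibration(name): a dict with "fx", "fy", "cx", "cy" (pixels), "view" (4x4, takes a point from world to camera coordinates); the wrist camera has in their place "tool_from_camera" (4x4, takes a point from camera to tool coordinates, whose origin is the TCP and whose axes are the tool frame's). Camera axes: x right, y down, z forward; pixel columns grow to the right and rows downward; lengths in m; the calibration is good to about 2 mm. A picture is of the moment at which its call begins: read the wrist's pose just before it. calibration takes no time and is no camera call.
- ctrl.hand_in(): hands the job in, once; it reports no verdict.
The state is a dict: "clock": time; "qpos": joint angles; "dq": joint speeds; "tau": joint torques, N m; "ee_pos": TCP position; "orientation": TCP orientation; "force": force on the tool from outside, world axes, zero at the start; "torque": the same for the moment, N m; "grip_width": finger opening in m.
Only numpy, scipy, OpenCV 4.12 (cv2) and the standard library are available. Lean on these libraries where they do the work, as an engineer would, in place of code of your own. Each camera call takes 0.05 s, during which the arm holds its last target. There are 200 camera calls.

## Task

The clear vial with the grey-blue cap in the heating block is hot and ready. First switch the heater off by turning its knob fully anticlockwise to the stop; then take the sprung tongs out of their steel jar by the black pads, close their jaws on that vial, lift it about 10 cm straight up out of its well and finish while still holding it there upright in the tongs. Do not touch the hot vial with the gripper itself or tip it over, and leave the other vials and the rest of the trolley as they are.

Things in the scene. Friction and masses are not known exactly. Their poses are not given: they have to be found in the camera images.
- heater: white dry-block heater, 180 mm deep (x), 236 mm wide (y), fixed; origin: centre of its underside, x axis to its back. Front half: control deck 44 mm high with the knob. Back half: aluminium block, 62 x 210 mm, centred at x = +45 mm, top 74 mm above the trolley; four wells in one row at y = -78, -26, 26, 78 mm, 37 mm wide, 24 mm deep, a vial standing in each
- knob_grip (a point): point on the knob's upright axis at the height to grip it (81 mm above the trolley). Black knob with an upright bar grip 42 mm long, 14 mm thick; bar top 7 mm above this point, its foot 17 mm below it. The point's x axis lies along the bar and turns with it; the white pointer is on the bar's -x half
- knob (a joint): knob angle in rad: 0 = fully anticlockwise stop = off; grows clockwise seen from above (range 0 to 4.71); stays where it is left (friction 0.03 N m)
- vial_mid (a point): centre (half-way up) of the hot vial: clear, grey-blue cap, round, 30 mm diameter, 58 mm tall, about 70 g. Its body is cylindrical up to 20 mm above this point, the cap 24 mm across. In its well this point is 5 mm above the block's top; 25 mm of the body stand out above the block, 34 mm with the cap
- vial_clear: the same hot vial; origin at the centre of its base (29 mm below vial_mid), z axis along its height
- tongs_grip (a point): centre between the two black grip pads of the tongs (sprung steel, 129 mm tall, 70 g, upright in the jar); y axis: line along which the arms close, z up. 94 mm above the trolley at the start; bow top 37 mm above this point. Pads 22 mm wide (x), 28 mm tall. Width over the pads (y): open 48 mm here and 52 mm at their lower edge, where flat fingers touch first; 40 mm when the jaws hold the vial (arms parallel); 38 mm shut
- tongs_left: the tongs' arm at +y of tongs_grip with pad and jaw; origin on its hinge, 28 mm above and 11 mm beside tongs_grip. The arms spring open by themselves and swing together: each pushes on the finger with about 2 N open, 4 N when parallel. Flat fingers 47 mm apart hold the tongs with the jaws still open, 9 mm to spare on each side of the vial; each mm less brings the jaws 2.6 mm closer together
- tongs_right: the tongs' arm at -y of tongs_grip, otherwise the same. Grip force of 20 N or more at the pads holds the vial firmly
- tongs_jaws (a point): centre between the jaws, 82 mm straight below tongs_grip, same axes. Jaws black, 18 mm tall, 29 mm wide (x), each an upright V that centres the vial; fully open, 15 mm to spare on each side of the vial, backs 76 mm apart (y): too wide to fit between neighbouring vials, so close them across the row (along the heater's x). Best height: this point 7 mm above vial_mid
- jar: round open steel jar, 88 mm outside, 84 mm inside, 50 mm tall, loose, 0.45 kg; origin: centre of its underside. The tongs stand on its floor: lift them 60 mm straight up to clear it
- vial_amber_a: amber vial, white cap, 34 mm diameter, 64 mm tall, in the block; origin at its base; leave it
- vial_amber_b: amber vial, white cap, 34 mm diameter, 64 mm tall, in the block; origin at its base; leave it
- vial_amber_c: amber vial, white cap, 34 mm diameter, 64 mm tall, in the block; origin at its base; leave it
- clipper: yellow and black fur clipper, 58 x 191 x 50 mm, lying to the right of the heater; leave it
Mind the look-alikes: they are no part of the job. What is shaped like the part that bears tongs_grip but green or pink is not meant.

How it is judged:
On the way, in this order (a step that is already met when the one before it is completed fails the run):
1. the heater is switched off: knob at its anticlockwise stop (value of joint knob below 0.1 rad), for 0.2 s.
2. the tongs are held by the gripper and lifted out of the jar (height (world z) of tongs_grip above 0.14 m and contact force between the fingers and tongs_left above 0.5 N and contact force between the fingers and tongs_right above 0.5 N and contact force between jar and tongs_left below 0.05 N and contact force between jar and tongs_right below 0.05 N), for 0.2 s.
3. both jaws of the tongs grip the clear vial (contact force between each of tongs_left, tongs_right and vial_clear above 0.3 N), for 0.1 s.
At the end, for the whole second after the job is handed in: Knob within 0.1 rad of off. Clear vial between both jaws (0.3 N each, centre within 30 mm of theirs), centre 150 mm or more above the trolley, tilt under 0.35 rad, at rest, not touching gripper or heater; gripper squeezing both tong arms (0.5 N). Amber vials moved under 20 mm (all of step 3 and value of joint knob below 0.1 rad and height (world z) of vial_mid above 0.15 m and distance between vial_mid and tongs_jaws below 0.03 m and contact force between vial_clear and the fingers below 0.05 N and contact force between vial_clear and the arm below 0.05 N and contact force between vial_clear and heater below 0.05 N and contact force between the fingers and tongs_left above 0.5 N and contact force between the fingers and tongs_right above 0.5 N and angle between vial_clear's own z axis and vertical below 0.35 rad and linear speed of vial_clear below 0.03 m/s and distance of each of vial_amber_a, vial_amber_b, vial_amber_c from where it was at the start of the episode below 0.02 m); the arm keeps its last pose, push and grip.
It fails at once if the gripper or arm touches the hot clear vial (contact force between vial_clear and the fingers above 0.5 N or contact force between vial_clear and the arm above 0.5 N).
It fails at once if the hot vial is tipped more than 0.6 rad (angle between vial_clear's own z axis and vertical above 0.6 rad).
It fails at once if an amber vial is moved more than 20 mm (distance of any of vial_amber_a, vial_amber_b, vial_amber_c from where it was at the start of the episode above 0.02 m).
It fails at once if the jar is pushed away more than 60 mm or tipped over, or the clipper is moved more than 30 mm (distance of jar from where it was at the start of the episode above 0.06 m or angle between jar's own z axis and vertical above 0.5 rad or distance of clipper from where it was at the start of the episode above 0.03 m).
It also fails if it takes over 54 s, if anything falls off the work surface, if the arm or the gripper's body presses on something with over 40 N, if the wrist force passes 120 N, or if a joint passes its speed limit or range.

## Working session

There is one attempt and no reset: what is moved stays moved. The work goes in short steps, Python scripts to look and compute and a shell command to move; the robot and the scene stay as the last step left them, time stands still between calls to the robot, and variables do not carry over. Pictures are saved under pics/ and viewed, about 8 in all and at most 12, crops included, and the job is handed in when it is done.

```bash
mkdir -p pics; ls; python3 - <<'E'
from plant import ctrl
import cv2,numpy as np
np.set_printoptions(precision=4,suppress=True)
o=ctrl.get_obs();print(o)
for n in("scene","side","wrist"):
    im=ctrl.snapshot(n);cv2.imwrite(f"pics/{n}0.png",im)
    print(n,ctrl.calibration(n))
E
```

```text
pics
{'clock': 0.0, 'qpos': array([ 1.1695,  0.2075,  1.543 ,  0.    ,  1.3935, -0.1505]), 'dq': array([ 0.0007,  0.0006,  0.0011,  0.0008, -0.001 , -0.0002]), 'tau': array([  0.0015, -38.3016, -29.1614,  -0.    ,   0.0104,  -0.    ]), 'ee_pos': array([0.1424, 0.5563, 0.2551]), 'orientation': array([ 0.7024, -0.0887,  0.0882, -0.7008]), 'force': array([-0.5073, -0.1689,  0.0838]), 'torque': array([0.0423, 0.0157, 0.0084]), 'grip_width': 0.08516813369360846}
scene {'fx': 482.9643559093978, 'fy': 482.9643559093978, 'cx': 318.1094619768316, 'cy': 242.94346158671235, 'view': array([[ 0.8384, -0.5448,  0.0147, -0.4074],
       [-0.3825, -0.6074, -0.6962,  0.2513],
       [ 0.3882,  0.5781, -0.7177,  0.8591],
       [ 0.    ,  0.    ,  0.    ,  1.    ]])}
side {'fx': 522.3383032245139, 'fy': 522.3383032245139, 'cx': 317.0649973611086, 'cy': 240.4310459619629, 'view': array([[-0.994 , -0.1073, -0.0204,  0.4644],
       [-0.0442,  0.5663, -0.823 ,  0.1102],
       [ 0.0998, -0.8172, -0.5677,  1.0225],
       [ 0.    ,  0.    ,  0.    ,  1.    ]])}
wrist {'fx': 331.3225842591366, 'fy': 331.3225842591366, 'cx': 321.02016038651215, 'cy': 239.2182510710006, 'tool_from_camera': array([[ 0.0001,  0.9527,  0.3038, -0.0784],
       [-0.0002, -0.3038,  0.9527, -0.1168],
       [ 1.    , -0.0002,  0.0001,  0.0004],
       [ 0.    ,  0.    ,  0.    ,  1.    ]])}
```

View pics/scene0.png

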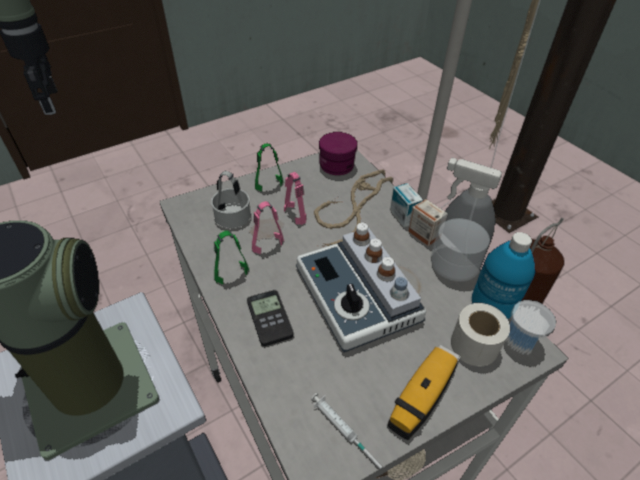

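View pics/side0.png

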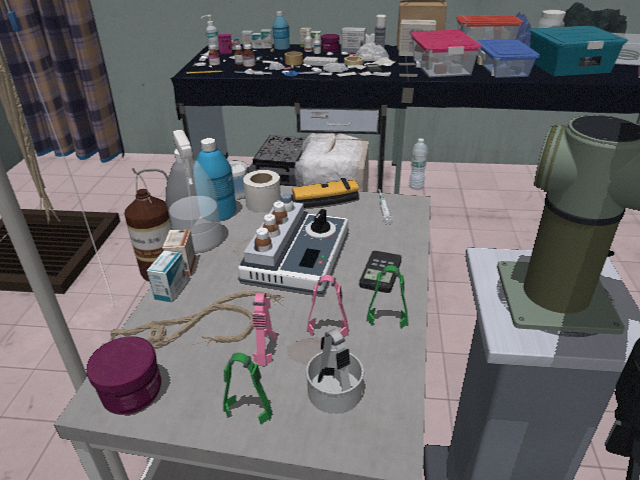

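The side and scene views show the heater at scene (360,295) and side (295,250). The clear vial with the grey-blue cap is at scene (400,288), at the heater's right end.

There are five tong-shaped things:
- **Green:** scene (268,165) and (230,258).
- **Pink:** scene (267,228) and (295,197).
- **Steel with black pads, in the jar:** scene (229,190), side (335,360). This one fits the description.

I'll confirm it and measure in one enlarged composite.

```bash
cat > h.py <<'E'
import numpy as np,cv2
from scipy.spatial.transform import Rotation as R
from plant import ctrl
np.set_printoptions(precision=4,suppress=True)
def cam(n,obs=None):
    c=ctrl.calibration(n);K=np.array([[c['fx'],0,c['cx']],[0,c['fy'],c['cy']],[0,0,1]])
    if n=='wrist':
        T=np.eye(4);T[:3,:3]=R.from_quat(obs['orientation']).as_matrix();T[:3,3]=obs['ee_pos']
        V=np.linalg.inv(T@c['tool_from_camera'])
    else: V=np.array(c['view'])
    return K,V
def ray(C,p):
    K,V=C;Rm=V[:3,:3];o=-Rm.T@V[:3,3];d=Rm.T@np.linalg.inv(K)@np.array([p[0],p[1],1.]);return o,d/np.linalg.norm(d)
def plane(C,p,z):
    o,d=ray(C,p);return o+d*(z-o[2])/d[2]
def tri(*cp):
    A=0;b=0
    for C,p in cp:
        o,d=ray(C,p);M=np.eye(3)-np.outer(d,d);A=A+M;b=b+M@o
    return np.linalg.solve(A,b)
def proj(C,X):
    K,V=C;q=K@(V[:3,:3]@np.asarray(X)+V[:3,3]);return q[:2]/q[2]
def totool(obs,w): return R.from_quat(obs['orientation']).inv().apply(w)
E
python3 - <<'E'
from h import *
s=cv2.imread('pics/scene0.png');d=cv2.imread('pics/side0.png')
f=lambda im,x,y,w,h:cv2.resize(im[y:y+h,x:x+w],(400,300),interpolation=cv2.INTER_CUBIC)
# scene jar 80x60 x5 ; scene heater 133x100 x3
cv2.imwrite('pics/c0.png',np.vstack([np.hstack([f(s,190,165,80,60),f(s,290,215,160,120)]),np.hstack([f(d,280,320,120,90),f(d,230,190,160,120)])]))
o=ctrl.get_obs();Rm=R.from_quat(o['orientation']).as_matrix();print(Rm)
S=cam('scene');D=cam('side')
for n,ps,pd,z in(('jar',(231,212),(335,380),.03),('vial cap',(400,286),(287,198),.108),('knob',(352,297),(320,222),.08)):
    print(n,plane(S,ps,z),plane(D,pd,z),tri((S,ps),(D,pd)))
E
```

```text
[[ 0.9687 -0.0007  0.2482]
 [-0.2482 -0.0017  0.9687]
 [-0.0002 -1.     -0.0018]]
jar [0.4013 0.2465 0.03  ] [0.4089 0.2704 0.03  ] [0.408  0.2601 0.0172]
vial cap [ 0.5445 -0.1831  0.108 ] [ 0.5485 -0.1592  0.108 ] [ 0.5516 -0.1772  0.0973]
knob [ 0.4692 -0.1398  0.08  ] [ 0.4712 -0.111   0.08  ] [ 0.4746 -0.1322  0.0669]
```

View pics/c0.png

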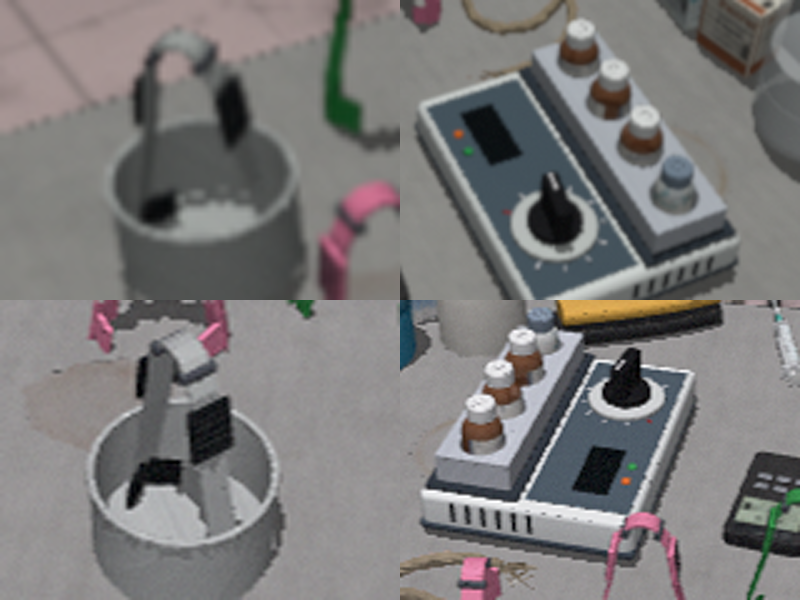

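The composite confirms it: steel tongs with black pads stand in the jar, with the bow at scene (226,173) and the pads at (219,185) and (236,187). The grey-blue capped clear vial is at scene (401,280), and the knob bar is at scene (351,292).

```bash
python3 - <<'E'
from h import *
S=cam('scene');D=cam('side')
for n,ps,pd,z in(('a1',(363.2,225.8),(262.4,232),.114),('a2',(375.6,243),(269.6,218.4),.114),('a3',(387.6,261),(278.4,204.8),.114),('clear',(400.8,279.8),(286.8,196),.108),('jar rim',(230.6,201.4),(335.5,369.5),.05),('padL',(219,184.6),(322,343.4),.094),('padR',(236.4,187),(343.3,359),.094),('knobtop',(351,287),(320.5,212),.088)):
    print(n,plane(S,ps,z),plane(D,pd,z),tri((S,ps),(D,pd)))
E
```

```text
a1 [ 0.5787 -0.0236  0.114 ] [ 0.5743 -0.0133  0.114 ] [ 0.5783 -0.0212  0.1101]
a2 [ 0.57   -0.0761  0.114 ] [ 0.5692 -0.0639  0.114 ] [ 0.5722 -0.0727  0.109 ]
a3 [ 0.56   -0.1263  0.114 ] [ 0.5604 -0.1189  0.114 ] [ 0.5618 -0.1244  0.1109]
clear [ 0.5553 -0.1725  0.108 ] [ 0.5503 -0.1679  0.108 ] [ 0.5531 -0.1722  0.1069]
jar rim [0.4089 0.2592 0.05  ] [0.4084 0.2665 0.05  ] [0.4095 0.2631 0.0464]
padL [0.3942 0.2776 0.094 ] [0.43   0.2553 0.094 ] [0.4106 0.2703 0.1024]
padR [0.424  0.2488 0.094 ] [0.3953 0.2841 0.094 ] [0.4126 0.2643 0.0796]
knobtop [ 0.4775 -0.1244  0.088 ] [ 0.4728 -0.1386  0.088 ] [ 0.4727 -0.1287  0.0947]
```

```bash
python3 -m crank '[[0,49,0,-58,0,0,0],[0,49,0,-58,0,0,0],[0,49,0,-58,0,0,0],[0,49,0,-58,0,0,0],[0,49,0,-58,0,0,0],[0,49,0,-58,0,0,0],[0,49,0,-58,0,0,0],[0,49,0,-58,0,0,0]]'; python3 -c "
from h import *
o=ctrl.get_obs();print(o['qpos'],o['ee_pos'],totool(o,np.array([.474,-.13,.25])-o['ee_pos']))"
```

```text
clock: 0.82
ee_pos: [0.2878, 0.255, 0.2561]
orientation: [0.702, -0.088, 0.088, -0.701]
force: [1.0, 0.4, -0.4]
grip_width: 0.0427
[ 0.5    -0.2228  1.968  -0.0013  1.3976 -0.8207] [0.2878 0.255  0.2561] [ 0.2757  0.0067 -0.327 ]
```

```bash
python3 -m crank '[[0,27.5,0,-32.5,0,0,0],[0,27.5,0,-32.5,0,0,0],[0,27.5,0,-32.5,0,0,0],[0,27.5,0,-32.5,0,0,0],[0,27.5,0,-32.5,0,0,0],[0,27.5,0,-32.5,0,0,0],[0,27.5,0,-32.5,0,0,0],[0,27.5,0,-32.5,0,0,0]]';  python3 -m crank '[[0,6.5,0.3,-7.5,0,0,0],[0,6.5,0.3,-7.5,0,0,0],[0,6.5,0.3,-7.5,0,0,0],[0,6.5,0.3,-7.5,0,0,0]]'; python3 - <<'E'
from h import *
o=ctrl.get_obs();im=ctrl.snapshot('wrist');cv2.imwrite('pics/w1.png',im)
print(o['qpos'],o['ee_pos'],o['clock'],o['orientation']);np.save('o1.npy',o,allow_pickle=True)
C=cam('wrist',o)
for X in((.474,-.13,.081),(.553,-.171,.108),(.577,-.02,.114)):print(proj(C,X))
E
```

```text
clock: 1.48
ee_pos: [0.4331, -0.0453, 0.2565]
orientation: [0.702, -0.088, 0.088, -0.701]
force: [0.9, 0.1, 0.4]
grip_width: 0.0428
clock: 1.82
ee_pos: [0.4786, -0.138, 0.2532]
orientation: [0.702, -0.09, 0.09, -0.7]
force: [-0.3, -0.6, 0.3]
grip_width: 0.043
[-0.4532  0.0442  1.73   -0.0024  1.3663 -1.7681] [ 0.4786 -0.138   0.2532] 1.8167 [ 0.7023 -0.09    0.0901 -0.7004]
[328.3741 217.6   ]
[306.3693 318.7495]
[481.3228 307.4998]
```

View pics/w1.png

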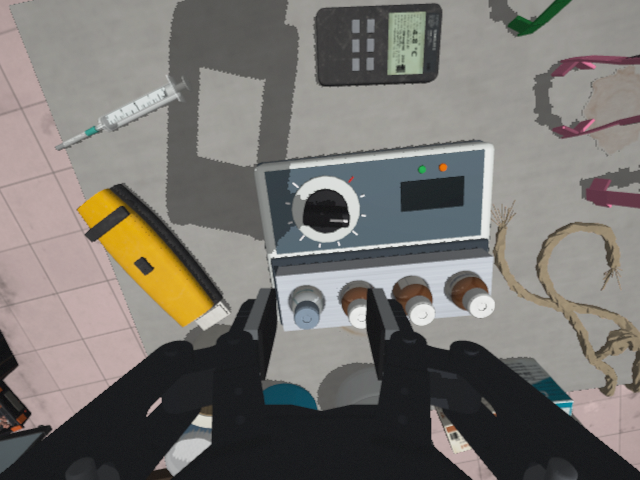

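The wrist view shows the knob dial at (327,209), with its white pointer to the right at about (340,221). The red off tick is at (350,179), so roughly 1 rad anticlockwise remains. The clear vial cap is at (306,314). I'll enlarge the knob and measure the pointer.

```bash
python3 - <<'E'
from h import *
im=cv2.imread('pics/w1.png');x,y=272,160
cv2.imwrite('pics/c1.png',cv2.resize(im[y:y+84,x:x+112],(784,588),interpolation=cv2.INTER_CUBIC))
o=np.load('o1.npy',allow_pickle=True).item();C=cam('wrist',o)
a=[plane(C,p,.108) for p in[(306,314)]];print('cap',a)
print([plane(C,p,.114) for p in[(358,317),(420,314),(482,303)]])
E
```

```text
cap [array([ 0.5483, -0.17  ,  0.108 ])]
[array([ 0.5593, -0.1255,  0.114 ]), array([ 0.57  , -0.0725,  0.114 ]), array([ 0.5728, -0.019 ,  0.114 ])]
```

View pics/c1.png

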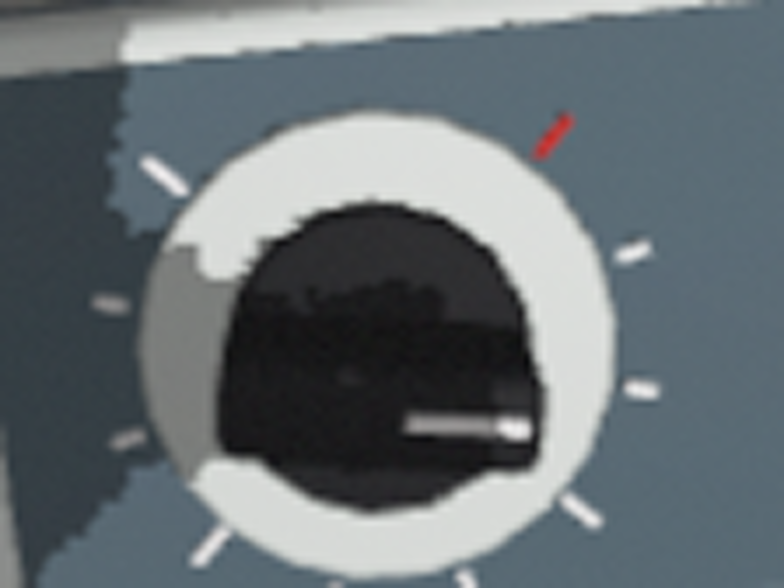

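```bash
python3 - <<'E'
from h import *
o=np.load('o1.npy',allow_pickle=True).item();C=cam('wrist',o)
P=lambda u,v,z:plane(C,(272+u/7,160+v/7),z)
a,b=P(405,423,.088),P(520,428,.088);d=b-a;print('ptr',np.degrees(np.arctan2(d[1],d[0])))
print('bar ctr',P(382,428,.088),'ends',P(220,425,.088),P(545,430,.088))
c=P(377,340,.047);r=P(555,137,.044);d=r-c;print('dial',c,'red',np.degrees(np.arctan2(d[1],d[0])))
Rm=R.from_quat(o['orientation']).as_matrix();print(Rm[:,0],Rm[:,2])
t=np.array([.477,-.1315,.087]);print(t,totool(o,t-o['ee_pos']))
E
```

```text
ptr 72.82848024345846
bar ctr [ 0.475 -0.132  0.088] ends [ 0.4695 -0.1516  0.088 ] [ 0.4804 -0.1123  0.088 ]
dial [ 0.4728 -0.1316  0.047 ] red 124.12681593172407
[ 0.9676 -0.2526  0.0006] [ 0.2526  0.9676 -0.0025]
[ 0.477  -0.1315  0.087 ] [-0.0033  0.1662  0.0063]
```

The pointer is at 73° and the off tick at 124°, so about 0.9 rad anticlockwise remains. Knob axis: (0.474, -0.132). I'll align the fingers across the bar.

```bash
python3 -m crank '[[0,-0.6,0,0.5,0,1.61,0],[0,-0.6,0,0.5,0,1.61,0],[0,-0.6,0,0.5,0,1.61,0],[0,-0.6,0,0.5,0,1.61,0],[0,-0.6,0,0.5,0,1.61,0],[0,-0.6,0,0.5,0,1.61,0],[0,-0.6,0,0.5,0,1.61,0],[0,-0.6,0,0.5,0,1.61,0]]'; cat > w.py <<'E'
import sys
from h import *
o=ctrl.get_obs();Rm=R.from_quat(o['orientation']).as_matrix();yaw=np.degrees(np.arctan2(Rm[1,0],Rm[0,0]))
a=list(map(float,sys.argv[1:]))  # target x y z yaw(deg) mod 180
dy=a[3]-yaw
if len(a)<5: dy=(dy+90)%180-90
# residual tilt: full rotation to level tool at target yaw
w=np.radians(yaw+dy);T=np.array([[np.cos(w),0,-np.sin(w)],[np.sin(w),0,np.cos(w)],[0,-1,0]])
print(o['clock'],o['qpos'],'yaw',yaw,'shift cm',100*totool(o,np.array(a[:3])-o['ee_pos']),'turn',R.from_matrix(Rm.T@T).as_rotvec(),'F',o['force'],'M',o['torque'],'w',o['grip_width'])
E
python3 w.py .474 -.132 .25 -107 0
```

```text
clock: 2.53
ee_pos: [0.4722, -0.1274, 0.2528]
orientation: [0.573, -0.416, 0.415, -0.572]
force: [0.1, -0.2, 0.1]
grip_width: 0.0427
2.5333 [-0.4402  0.0263  1.7494 -0.001   1.3676 -0.7558] yaw -71.90357653703872 shift cm [0.4897 0.2753 0.0304] turn [0.002  0.6125 0.0002] F [ 0.1141 -0.2073  0.1159] M [-0.0029  0.0187  0.0071] w 0.042702909153974115
```

```bash
python3 -m crank '[[0,0.5,2,0,0,0.61,0],[0,0.5,4,0,0,0.61,0],[0,0.5,6,0,0,0.61,0],[0,0.5,8,0,0,0.61,0],[0,0.5,10,0,0,0.61,0],[0,0.5,12,0,0,0.61,0],[0,0.5,12,0,0,0.61,0]]';python3 w.py .474 -.132 .09 -107 0
```

```text
clock: 3.12
ee_pos: [0.4696, -0.129, 0.1287]
orientation: [-0.424, 0.571, -0.564, 0.42]
force: [-1.2, -0.4, -0.6]
grip_width: 0.0428
3.1167 [-0.4457  0.1776  1.8649 -0.0007  1.1106 -0.1529] yaw -106.75828656177646 shift cm [0.1598 3.8648 0.5528] turn [ 0.0115  0.0042 -0.0011] F [-1.1839 -0.4041 -0.595 ] M [ 0.0311 -0.0494  0.0079] w 0.04279952872662939
```

```bash
python3 -m crank '[[0,0.2,1.5,0.5,0.01,0,0],[0,0.2,3,0.5,0.01,0,0],[0,0.2,3.8,0.5,0.01,0,0],[0,0.2,3.8,0.5,0.01,0,0],[1,0.2,3.8,0.5,0.01,0,0],[1,0.2,3.8,0.5,0.01,0,0],[1,0.2,3.8,0.5,0.01,0,0],[1,0.2,3.8,0.5,0.01,0,0]]';python3 w.py .474 -.132 .09 -107 0
```

```text
clock: 3.78
ee_pos: [0.4744, -0.1325, 0.0922]
orientation: [0.421, -0.567, 0.568, -0.422]
force: [-0.9, 0.9, 5.6]
grip_width: 0.0128
3.7833 [-0.449   0.2398  1.8814  0.0014  1.0197 -0.1573] yaw -106.75217463883834 shift cm [-0.0361  0.2171 -0.05  ] turn [-0.0009  0.0043 -0.0011] F [-0.8945  0.8898  5.6251] M [0.1889 0.1471 0.0789] w 0.012766542669924448
```

```bash
python3 -m crank '[[1,0,0,0,0,-0.12,0],[1,0,0,0,0,-0.24,0],[1,0,0,0,0,-0.36,0],[1,0,0,0,0,-0.48,0],[1,0,0,0,0,-0.6,0],[1,0,0,0,0,-0.7,0],[1,0,0,0,0,-0.8,0],[1,0,0,0,0,-0.82,0]]';python3 w.py .474 -.132 .09 -56 0
```

```text
clock: 4.45
ee_pos: [0.474, -0.1325, 0.0922]
orientation: [-0.613, 0.352, -0.352, 0.614]
force: [-1.2, -0.9, -0.7]
grip_width: 0.0125
4.45 [-0.4492  0.2394  1.8817  0.0011  1.0203 -0.9797] yaw -59.63649393086783 shift cm [-0.043   0.2213  0.0217] turn [-0.0009 -0.0635 -0.0004] F [-1.1648 -0.8739 -0.6953] M [-0.042   0.157  -0.0404] w 0.012482239739303064
```

```bash
python3 -m crank '[[1,0,0,0,0,-0.05,0],[1,0,0,0,0,-0.1,0],[1,0,0,0,0,-0.14,0],[1,0,0,0,0,-0.14,0]]';python3 w.py .474 -.132 .09 -56 0
```

```text
clock: 4.78
ee_pos: [0.474, -0.1325, 0.0923]
orientation: [-0.635, 0.309, -0.309, 0.636]
force: [0.3, 0.7, -0.6]
grip_width: 0.0127
4.7833 [-0.4497  0.2393  1.8818  0.0019  1.0203 -1.1163] yaw -51.86330715674624 shift cm [-0.0427  0.2267  0.0307] turn [-0.0015  0.0722 -0.0006] F [ 0.2991  0.7405 -0.6148] M [-0.0398  0.0959 -1.0111] w 0.012741108779562124
```

Torque jumped to -1 N m, so the knob is at its stop. Release, rise and look.

```bash
python3 -m crank '[[0,0,0,0,0,0,0],[0,0,0,0,0,0,0],[0,0,0,0,0,0,0],[0,0,-4,0,0,0,0],[0,0,-8,0,0,0,0],[0,0,-12,0,0,0,0],[0,0,-16,0,0,0,0],[0,0,-16,0,0,0,0]]';python3 - <<'E'
from h import *
o=ctrl.get_obs();im=ctrl.snapshot('wrist');cv2.imwrite('pics/w2.png',im)
print(o['ee_pos'],o['grip_width']);np.save('o2.npy',o,allow_pickle=True);C=cam('wrist',o)
u,v=proj(C,(.474,-.132,.07)).astype(int);print(u,v)
x,y=max(u-80,0),max(v-60,0)
cv2.imwrite('pics/c2.png',cv2.resize(im[y:y+120,x:x+160],(640,480),interpolation=cv2.INTER_CUBIC));print(x,y)
E
python3 w.py .411 .266 .24 48 0
```

```text
clock: 5.45
ee_pos: [0.479, -0.1351, 0.2624]
orientation: [-0.635, 0.302, -0.316, 0.636]
force: [0.5, 0.1, 1.1]
grip_width: 0.043
[ 0.479  -0.1351  0.2624] 0.04299794887999616
316 210
236 150
5.5 [-0.4499  0.0264  1.737   0.0015  1.3647 -1.1159] yaw -51.85898125474515 shift cm [-35.6049   1.5909  19.4922] turn [ 0.0047 -1.7428  0.0148] F [-0.458  -0.5298 -0.9752] M [ 0.0283 -0.0572 -0.0251] w 0.04289165023171751
```

View pics/c2.png

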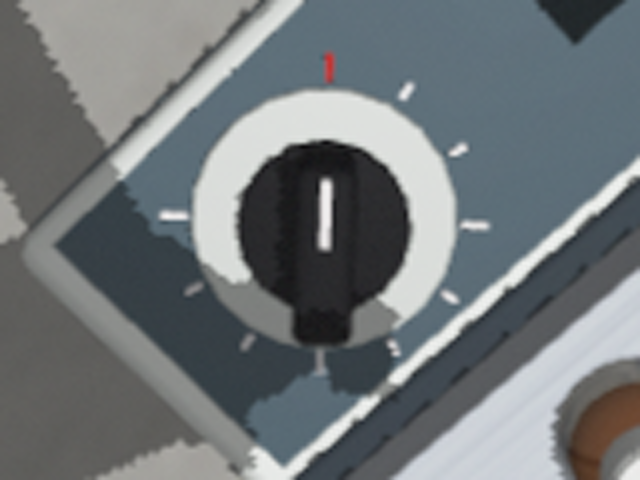

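The knob's white pointer now lines up with the red off tick, so the heater is off. On to the jar.

```bash
python3 -m crank '[[-0.6,-35.5,0.2,19.5,0,1.4,0],[-0.6,-35.5,0.2,19.5,0,1.4,0],[-0.6,-35.5,0.2,19.5,0,1.4,0],[-0.6,-35.5,0.2,19.5,0,1.4,0],[-0.6,-35.5,0.2,19.5,0,1.4,0],[-0.6,-35.5,0.2,19.5,0,1.4,0],[-0.6,-35.5,0.2,19.5,0,1.4,0],[-0.6,-35.5,0.2,19.5,0,1.4,0]]';python3 w.py .411 .266 .26 -132 0
```

```text
clock: 6.17
ee_pos: [0.4291, 0.1537, 0.2524]
orientation: [0.444, -0.546, 0.55, -0.449]
force: [0.5, -0.1, -0.5]
grip_width: 0.0687
6.1667 [ 0.1549 -0.0543  1.8295 -0.002   1.3585  0.3592] yaw -101.68172367763451 shift cm [-10.6344  -0.7784  -4.0427] turn [-0.0076  0.5291 -0.003 ] F [ 0.5031 -0.1107 -0.4735] M [ 0.0049  0.0067 -0.0161] w 0.06874738260711022
```

```bash
python3 -m crank '[[-0.6,-10.6,-0.8,-4,0,0.53,0],[-0.6,-10.6,-0.8,-4,0,0.53,0],[-0.6,-10.6,-0.8,-4,0,0.53,0],[-0.6,-10.6,-0.8,-4,0,0.53,0],[-0.6,-10.6,-0.8,-4,0,0.53,0],[-0.6,-10.6,-0.8,-4,0,0.53,0]]';python3 - <<'E'
from h import *
o=ctrl.get_obs();im=ctrl.snapshot('wrist')
print(o['ee_pos'],o['grip_width']);np.save('o3.npy',o,allow_pickle=True);C=cam('wrist',o)
print(proj(C,(.411,.266,.094)),proj(C,(.411,.266,.131)))
cv2.imwrite('pics/w3.png',im)
cv2.imwrite('pics/c3.png',cv2.resize(im[120:360,200:440],(800,600)[1:]*2 if 0 else (600,600),interpolation=cv2.INTER_CUBIC))
E
python3 w.py .411 .266 .26 -132 0
```

```text
clock: 6.67
ee_pos: [0.4104, 0.2664, 0.259]
orientation: [0.286, -0.644, 0.647, -0.289]
force: [0.5, -0.3, -0.6]
grip_width: 0.0683
[0.4104 0.2664 0.259 ] 0.06834453136010991
[321.6324 226.5937] [321.9535 239.2708]
6.7167 [ 0.3998  0.0168  1.7457 -0.0042  1.374   1.1314] yaw -131.86839093830943 shift cm [-0.0431 -0.0933  0.0183] turn [-0.0059  0.0023 -0.0029] F [-0.0746 -0.3421  1.0437] M [-0.0234 -0.0158 -0.0027] w 0.06860524584860864
```

View pics/c3.png

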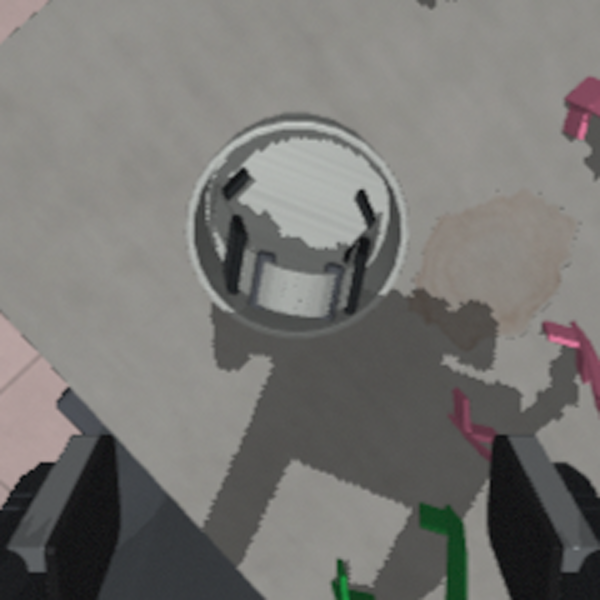

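The wrist crop shows the tongs in the jar: left pad about (235,255), right pad about (358,275), bow centre (298,293) in the crop. The line through the pads is turned about 8° from the fingers, and the centre is a few mm off.

```bash
python3 - <<'E'
from h import *
o=np.load('o3.npy',allow_pickle=True).item();C=cam('wrist',o)
P=lambda u,v,z:plane(C,(200+u/2.5,120+v/2.5),z)
for n,a,b,z in(('pads',(235,255),(358,275),.094),('padtop',(233,290),(352,310),.108),('bow',(262,287),(335,294),.131),('padbot',(239,218),(366,240),.08),('jar',(190,228),(408,228),.05)):
    A,B=P(*a,z),P(*b,z);d=B-A;print(n,(A+B)/2,np.linalg.norm(d),np.degrees(np.arctan2(d[1],d[0])))
E
```

```text
pads [0.4094 0.2681 0.094 ] 0.04398684202473238 -51.634718100325344
padtop [0.4028 0.2627 0.108 ] 0.041029823630770755 -52.09520179614407
bow [0.4112 0.2692 0.131 ] 0.02270029310187651 -47.80906771048242
padbot [0.4176 0.2739 0.08  ] 0.04711913001626538 -52.096448220435505
jar [0.4123 0.2701 0.05  ] 0.08765964114528975 -42.05832062370735
```

```bash
python3 w.py .4103 .2686 .16 -140.4 0; python3 -m crank '[[-0.6,-0.2,2,-0.1,-0.006,0.145,-0.003],[-0.6,-0.2,5,-0.1,-0.006,0.145,-0.003],[-0.6,-0.2,8,-0.1,-0.006,0.145,-0.003],[-0.6,-0.2,10,-0.1,-0.006,0.145,-0.003],[-0.6,-0.2,10,-0.1,-0.006,0.145,-0.003]]'; python3 w.py .4103 .2686 .10 -140.4 0
```

```text
6.7167 [ 0.3998  0.0168  1.7457 -0.0042  1.374   1.1314] yaw -131.86839093830943 shift cm [-0.1611  9.9056 -0.2661] turn [-0.0056  0.1489 -0.0033] F [-0.0746 -0.3421  1.0437] M [-0.0234 -0.0158 -0.0027] w 0.06860524584860864
clock: 7.13
ee_pos: [0.4079, 0.2653, 0.1536]
orientation: [0.245, -0.665, 0.665, -0.237]
force: [-0.9, -1.4, -0.6]
grip_width: 0.0685
7.1333 [0.3984 0.1405 1.8479 0.0002 1.1647 1.2733] yaw -140.12973824606175 shift cm [-0.4535  5.3571 -0.0835] turn [0.0035 0.0047 0.0109] F [-0.9243 -1.3874 -0.5655] M [-0.0168  0.0157 -0.0605] w 0.06850669341003199
```

```bash
python3 -m crank '[[-0.6,-0.4,1.5,-0.1,0.003,0,0.011],[-0.6,-0.4,3,-0.1,0.003,0,0.011],[-0.6,-0.4,4.5,-0.1,0.003,0,0.011],[-0.6,-0.4,5.2,-0.1,0.003,0,0.011],[-0.6,-0.4,5.2,-0.1,0.003,0,0.011]]'; python3 w.py .4103 .2686 .10 -140.4 0
```

```text
clock: 7.55
ee_pos: [0.4091, 0.2677, 0.1007]
orientation: [-0.242, 0.665, -0.665, 0.24]
force: [1.1, 0.3, -1.0]
grip_width: 0.0681
7.55 [0.4018 0.2206 1.8833 0.0006 1.0405 1.2762] yaw -140.12080223482965 shift cm [-0.1511  0.0734  0.0039] turn [0.0013 0.0049 0.0025] F [ 1.0734  0.3247 -1.039 ] M [ 0.0054 -0.0156 -0.0121] w 0.06809670773774602
```

Now close to about 47 mm and check how it's held.

```bash
python3 -m crank '[[-0.3,-0.15,0,0,0,0,0],[-0.1,-0.15,0,0,0,0,0],[-0.1,-0.15,0,0,0,0,0],[-0.1,-0.15,0,0,0,0,0],[-0.1,-0.15,0,0,0,0,0]]'; python3 - <<'E'
from h import *
o=ctrl.get_obs();im=ctrl.snapshot('wrist');print(o['force'],o['grip_width'],o['ee_pos'])
s=ctrl.snapshot('side');a=cv2.resize(im[200:440,160:480],(400,300));b=cv2.resize(s[280:430,240:440],(400,300),interpolation=cv2.INTER_CUBIC)
cv2.imwrite('pics/c4.png',np.hstack([a,b]))
E
```

```text
clock: 7.97
ee_pos: [0.4115, 0.269, 0.1022]
orientation: [-0.241, 0.665, -0.665, 0.241]
force: [0.4, -0.8, 5.3]
grip_width: 0.0468
[ 0.3566 -0.8454  5.3147] 0.04677394892855802 [0.4115 0.269  0.1022]
```

View pics/c4.png

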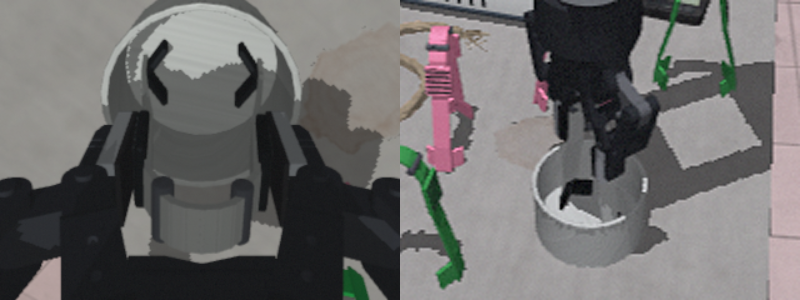

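The tongs are centred between the fingers with the jaws open at 46.8 mm. Lift straight up.

```bash
python3 -m crank '[[-0.1,0,-2,0,0,0,0],[-0.1,0,-4.5,0,0,0,0],[-0.1,0,-7,0,0,0,0],[-0.1,0,-10,0,0,0,0],[-0.1,0,-13,0,0,0,0],[-0.1,0,-16,0,0,0,0],[-0.1,0,-16,0,0,0,0],[-0.1,0,-16,0,0,0,0]]'; python3 - <<'E'
from h import *
o=ctrl.get_obs();im=ctrl.snapshot('wrist');np.save('o5.npy',o,allow_pickle=True)
cv2.imwrite('pics/c5.png',cv2.resize(im[200:440,160:480],(640,480)));print(o['force'],o['grip_width'])
E
python3 w.py .55 -.171 .26 -99 0
```

```text
clock: 8.73
ee_pos: [0.4125, 0.2695, 0.2643]
orientation: [-0.239, 0.665, -0.664, 0.243]
force: [-0.7, 0.1, -1.2]
grip_width: 0.0471
[-0.6574  0.0913 -1.1915] 0.047136434884868926
8.7833 [0.4026 0.0216 1.7342 0.0004 1.3852 1.277 ] yaw -140.10350097866123 shift cm [17.5751  0.1955 42.6552] turn [ 0.     -0.7174 -0.0007] F [ 0.3154 -0.6193 -0.6512] M [0.0335 0.0072 0.0147] w 0.046781432169850604
```

View pics/c5.png

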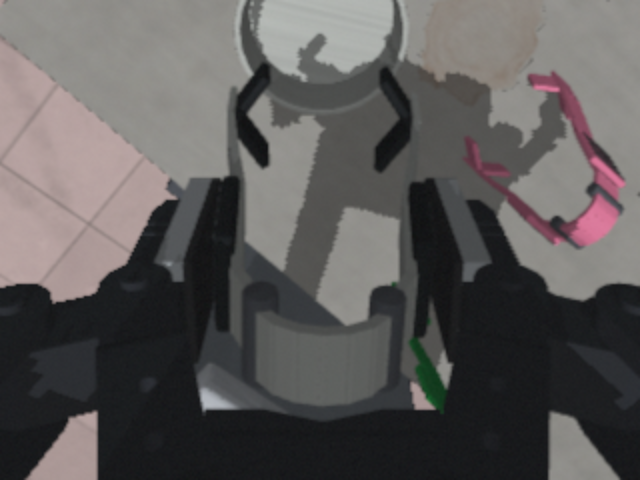

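The tongs are out, upright and centred, with the jaws at crop (253,115) and (393,118). Now the transit to above the vial. First I'll check how near the objects behind the block stand.

```bash
python3 - <<'E'
from h import *
o=np.load('o5.npy',allow_pickle=True).item();C=cam('wrist',o)
p=plane(C,(321.5,258.5),o['ee_pos'][2]-.09);print('jaws in tool',totool(o,p-o['ee_pos']))
S=cam('scene');D=cam('side')
for n,a,b in(('beaker rim',(460,238),(196,208)),('spray top',(475,172),(181,140)),('blue cap',(521,240),(208,143)),('box',(428,212),(180,240))):print(n,tri((S,a),(D,b)))
E
python3 -m crank '[[-0.1,17.5,0,42.5,0,-0.72,0],[-0.1,17.5,0,42.5,0,-0.72,0],[-0.1,17.5,0,42.5,0,-0.72,0],[-0.1,17.5,0,42.5,0,-0.72,0],[-0.1,17.5,0,42.5,0,-0.72,0],[-0.1,17.5,0,42.5,0,-0.72,0]]'; python3 w.py .55 -.171 .265 -99 0
```

```text
jaws in tool [ 0.0017  0.09   -0.0004]
beaker rim [ 0.7499 -0.1377  0.0853]
spray top [ 0.7503 -0.1257  0.2513]
blue cap [ 0.7448 -0.2615  0.1871]
box [ 0.7561 -0.0327  0.0726]
clock: 9.28
ee_pos: [0.4759, 0.0617, 0.2594]
orientation: [-0.443, 0.553, -0.551, 0.441]
force: [0.8, 1.3, -0.6]
grip_width: 0.0472
9.2833 [-0.0521  0.0017  1.7602  0.0008  1.3844  0.1684] yaw -102.64647906078524 shift cm [21.0829 -0.6201 12.3253] turn [ 0.0049 -0.0636 -0.0001] F [ 0.8132  1.2763 -0.58  ] M [ 0.0062 -0.0217  0.009 ] w 0.04715745549315823
```

```bash
python3 -m crank '[[-0.1,21,-0.6,12.3,0.005,-0.064,0],[-0.1,21,-0.6,12.3,0.005,-0.064,0],[-0.1,21,-0.6,12.3,0.005,-0.064,0],[-0.1,21,-0.6,12.3,0.005,-0.064,0],[-0.1,21,-0.6,12.3,0.005,-0.064,0],[-0.1,21,-0.6,12.3,0.005,-0.064,0],[-0.1,21,-0.6,12.3,0.005,-0.064,0],[-0.1,21,-0.6,12.3,0.005,-0.064,0]]'; python3 - <<'E'
from h import *
o=ctrl.get_obs();im=ctrl.snapshot('wrist');np.save('o6.npy',o,allow_pickle=True)
cv2.imwrite('pics/w6.png',im)
cv2.imwrite('pics/c6.png',cv2.resize(im[120:360,160:480],(800,600),interpolation=cv2.INTER_CUBIC));C=cam('wrist',o)
print(proj(C,(.552,-.171,.108)),proj(C,(.57,-.074,.114)))
E
python3 w.py .552 -.171 .265 -99 0
```

```text
clock: 9.95
ee_pos: [0.5488, -0.1714, 0.2616]
orientation: [-0.459, 0.54, -0.537, 0.458]
force: [-0.8, 0.5, -0.6]
grip_width: 0.0472
[326.2821 229.5459] [330.0659 103.8186]
10.0 [-0.4515  0.204   1.5327  0.0009  1.4104 -0.2933] yaw -99.07041016603328 shift cm [ 0.0493 -0.3063  0.3498] turn [ 0.005  -0.0012 -0.0024] F [ 0.3867  0.5188 -1.8146] M [ 0.0355  0.0155 -0.0318] w 0.04705044279896329
```

View pics/c6.png

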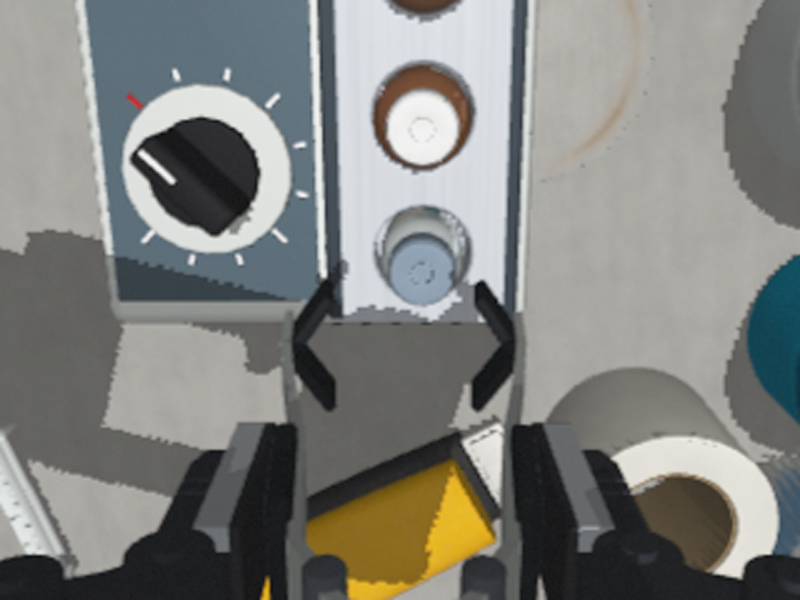

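In the crop, the clear vial's cap is centred at (423,270), the jaws' midpoint is at (405,343), and the row is aligned with the tool. I'll work out the offset.

```bash
python3 - <<'E'
from h import *
o=np.load('o6.npy',allow_pickle=True).item();C=cam('wrist',o);z=o['ee_pos'][2]
P=lambda u,v,z:plane(C,(160+u/2.5,120+v/2.5),z)
v=P(423,270,.108);print('vial',v);tv=totool(o,v-o['ee_pos'])
# grey-blue cap centroid by mask
im=cv2.imread('pics/w6.png');h=cv2.cvtColor(im,cv2.COLOR_BGR2HSV)[215:245,310:348]
for q in((405,343),):
    j=P(*q,z-.09);tj=totool(o,j-o['ee_pos']);print('jaw',tj,'vial tool',tv,'diff cm',100*(tv-tj))
a=P(297,343,z-.09);b=P(513,343,z-.09);print(np.linalg.norm(a-b))
a=P(423,128,.114);print('amber',a, 'row angle',np.degrees(np.arctan2(*(a-v)[[1,0]])))
E
```

```text
vial [ 0.5547 -0.17    0.108 ]
jaw [0.0003 0.09   0.0001] vial tool [-0.002   0.1536  0.0064] diff cm [-0.2241  6.3608  0.6226]
0.057609447464164555
amber [ 0.5619 -0.1225  0.114 ] row angle 81.36310257579305
```

```bash
python3 -m crank '[[-0.1,-0.2,0,0.65,0.005,0,-0.002],[-0.1,-0.2,1.5,0.65,0.005,0,-0.002],[-0.1,-0.2,3,0.65,0.005,0,-0.002],[-0.1,-0.2,4.2,0.65,0.005,0,-0.002],[-0.1,-0.2,4.2,0.65,0.005,0,-0.002],[-0.1,-0.2,4.2,0.65,0.005,0,-0.002]]'; python3 - <<'E'
from h import *
o=ctrl.get_obs();im=ctrl.snapshot('wrist');np.save('o7.npy',o,allow_pickle=True)
cv2.imwrite('pics/c7.png',cv2.resize(im[120:360,160:480],(800,600),interpolation=cv2.INTER_CUBIC));C=cam('wrist',o)
E
python3 w.py .5547 -.17 .177 -99 0
```

```text
clock: 10.5
ee_pos: [0.5544, -0.1673, 0.2186]
orientation: [-0.46, 0.539, -0.537, 0.459]
force: [-0.5, -0.8, 0.8]
grip_width: 0.047
10.55 [-0.4432  0.2488  1.5677  0.0005  1.3256 -0.2862] yaw -99.00012374079378 shift cm [ 0.2129  4.2894 -0.0147] turn [ 0.0004 -0.     -0.0006] F [ 0.4257  0.2655 -0.6926] M [ 0.0109  0.0153 -0.0054] w 0.04722047573561173
```

View pics/c7.png

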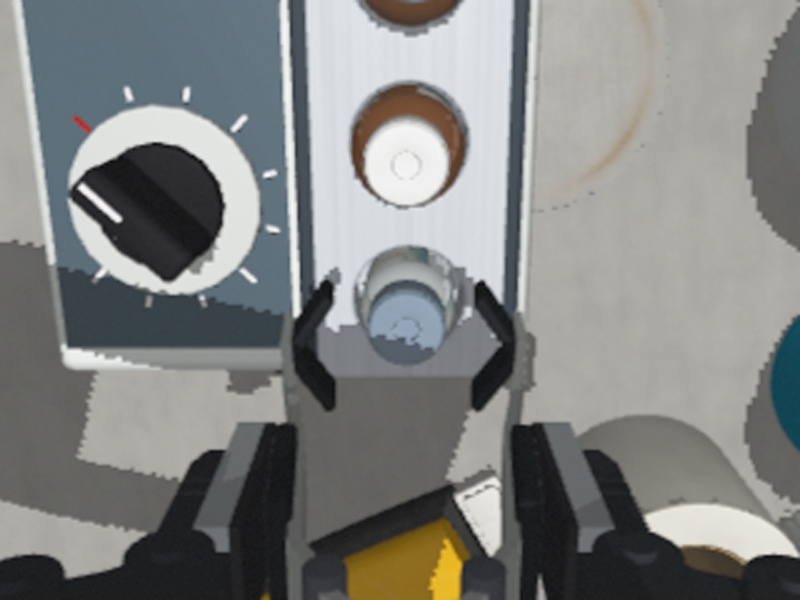

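```bash
python3 - <<'E'
from h import *
o=np.load('o7.npy',allow_pickle=True).item();C=cam('wrist',o)
for q,z in(((407,321),.108),((405,343),o['ee_pos'][2]-.09)):
    p=plane(C,(160+q[0]/2.5,120+q[1]/2.5),z);print(p,100*totool(o,p-o['ee_pos']))
E
```

```text
[ 0.5547 -0.1685  0.108 ] [ 0.129  11.0644  0.0769]
[ 0.5543 -0.1675  0.1286] [0.0272 9.     0.0146]
```

```bash
python3 -m crank '[[-0.1,0.1,1.4,0.1,0,0,0],[-0.1,0.1,2.7,0.1,0,0,0],[-0.1,0.1,3.7,0.1,0,0,0],[-0.1,0.1,4.1,0.1,0,0,0],[-0.1,0.1,4.1,0.1,0,0,0],[-0.1,0.1,4.1,0.1,0,0,0]]'; python3 w.py .5547 -.169 .177 -99 0
```

```text
clock: 11.05
ee_pos: [0.5563, -0.1691, 0.1794]
orientation: [-0.459, 0.538, -0.538, 0.459]
force: [-0.4, -0.6, -0.3]
grip_width: 0.0468
11.05 [-0.4442  0.2925  1.6018  0.0005  1.2472 -0.2874] yaw -98.9955755138761 shift cm [ 0.0119  0.236  -0.1588] turn [-0.0002  0.0001 -0.0004] F [-0.377  -0.5883 -0.3421] M [-0.0029 -0.0001 -0.0454] w 0.04683394231155884
```

No contact and about where I wanted it. Nudge into place and close.

```bash
python3 -m crank '[[-0.1,0,0.2,-0.1,0,0,0],[-0.1,0,0.2,-0.1,0,0,0],[0.1,0,0.2,-0.1,0,0,0],[0.3,0,0.2,-0.1,0,0,0],[1,0,0.2,-0.1,0,0,0],[1,0,0.2,-0.1,0,0,0],[1,0,0.2,-0.1,0,0,0],[1,0,0.2,-0.1,0,0,0]]'; python3 w.py .5547 -.169 .177 -99 0
```

```text
clock: 11.72
ee_pos: [0.5558, -0.1694, 0.1781]
orientation: [0.459, -0.537, 0.538, -0.46]
force: [-0.6, -1.8, 3.4]
grip_width: 0.0384
11.7167 [-0.4448  0.2921  1.6051  0.0002  1.2428 -0.2879] yaw -98.99574893259457 shift cm [-0.0215  0.1106 -0.1105] turn [-0.0016  0.0001  0.0003] F [-0.6429 -1.8174  3.3821] M [-0.248   0.1721  0.0228] w 0.038370167647545486
```

The reading is 38.4 mm. The knob read 1.2 mm low, so this is consistent with about 40 mm, meaning the vial is held. Lift and look.

```bash
python3 -m crank '[[1,0,-1,0,0,0,0],[1,0,-2,0,0,0,0],[1,0,-3.5,0,0,0,0],[1,0,-5,0,0,0,0],[1,0,-6.5,0,0,0,0],[1,0,-8,0,0,0,0],[1,0,-9.5,0,0,0,0],[1,0,-10.5,0,0,0,0]]';python3 -m crank '[[1,0,-0.2,0,0,0,0],[1,0,-0.2,0,0,0,0],[1,0,-0.2,0,0,0,0]]'; python3 - <<'E'
from h import *
o=ctrl.get_obs();im=ctrl.snapshot('wrist');s=ctrl.snapshot('scene');d=ctrl.snapshot('side');np.save('o8.npy',o,allow_pickle=True)
f=lambda im,x,y,w,h:cv2.resize(im[y:y+h,x:x+w],(400,300),interpolation=cv2.INTER_CUBIC)
u,v=proj(cam('scene'),(.555,-.17,.19)).astype(int);a,b=proj(cam('side'),(.555,-.17,.19)).astype(int);print(u,v,a,b)
cv2.imwrite('pics/c8.png',np.vstack([np.hstack([f(im,160,120,320,240),f(s,u-60,v-45,120,90)]),np.hstack([f(d,a-60,max(b-45,0),120,90),f(d,220,170,160,120)])]))
E
python3 w.py .5547 -.169 .282 -99 0
```

```text
clock: 12.38
ee_pos: [0.5561, -0.1693, 0.2855]
orientation: [0.459, -0.536, 0.539, -0.46]
force: [0.5, -1.0, -2.2]
grip_width: 0.0382
clock: 12.63
ee_pos: [0.5558, -0.1691, 0.2871]
orientation: [0.459, -0.537, 0.539, -0.46]
force: [0.3, 0.3, -2.2]
grip_width: 0.0387
406 248 282 161
12.7833 [-0.4446  0.1959  1.4922  0.0006  1.4522 -0.2879] yaw -98.98349733680723 shift cm [ 0.0155  0.4047 -0.0717] turn [-0.0014  0.0003 -0.0002] F [-0.3297  0.0057 -2.0706] M [ 0.0114  0.0524 -0.0317] w 0.03841393376787612
```

View pics/c8.png

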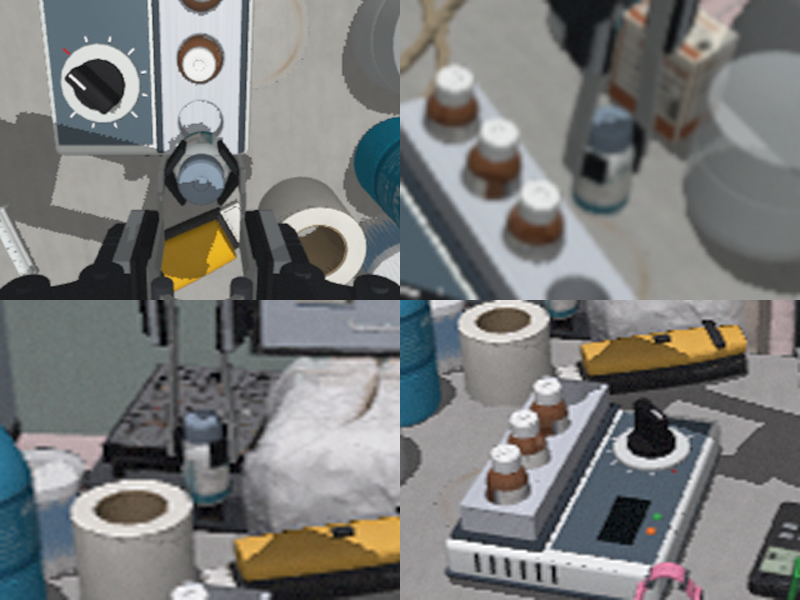

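The vial hangs upright between both jaws, clear of the block, with the ambers seated and the knob pointer on the red tick. I'll hand it in.

```bash
python3 -c "
from h import *
o=ctrl.get_obs();print(abs(o['dq']).max(),o['grip_width'],o['force']);print(ctrl.hand_in())"
```

```text
0.0017599366300346635 0.03841393376787612 [-0.3297  0.0057 -2.0706]
the job is handed in; nothing more can be done
None
```

I turned the heater off, took the steel tongs out of the jar by their black pads, and closed them on the hot clear vial. I then lifted it about 11 cm and handed the job in at about 12.8 s while still holding it. The hand-in gives no verdict, so I can't confirm the result.

- **Knob:** torque rose to about 1 N m at the stop, and afterwards the pointer lined up with the red tick, including in the last picture.
- **Vial:** the last pictures show it upright between both jaws and clear of the block. Its centre should be about 190 mm above the trolley; I worked that out from the arm's height rather than measuring it.
- **Surroundings:** the amber vials were still seated in the last pictures. I checked them and the clipper only by eye, and didn't look at the jar again after lifting the tongs out.
- **Last readings:** the arm was at rest with about 2.1 N hanging on the wrist.
- **Disagreement:** the gripper read 38.4 mm, not the 40 mm expected with the vial held. It also read about 1.2 mm low on the knob bar, and the picture shows the jaws on the vial.

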